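# Level the coffee machine's stand under load

### The job

Level the coffee machine's stand before the machine goes back on it. First press the black thumb pad of the yellow spirit level until the sprung plate sits fully on its stops, and wait a moment to see where the white bubble comes to rest; then let go and turn the orange levelling knob so as to centre it. Press the pad fully down again, check that the bubble rests wholly between the two black rings (adjust again if not), and finish while still pressing the plate down on its stops: do not let go at the end. Leave the other things on the worktop where they stand.

Things in the scene. Friction and masses are not known exactly. Their poses are not given: they have to be found in the camera images.
- stand: Levelling stand of the coffee machine, fixed to the worktop: dark steel base 130 x 310 x 14 mm, carrying a tilting aluminium frame and above it a sprung plate. Origin at worktop height; its +y axis runs along the stand from the hinge end (hinge axis at y -115, z 30 mm) to the foot end (knob axis at y +140 mm, x 0). The base spans y -143 to +167 mm.
- knob_grip (a point): Point on the vertical axis of the round orange knob of the levelling screw, 110 mm above the worktop: the height to grip. Knob 44 mm across, 90 to 120 mm above the worktop, friction about 0.1 N m; it does not rise and stays where left. Clockwise from above raises the foot end of plate and level; 1 rad clockwise moves the seated bubble 10 mm to the foot end.
- pad_top (a point): Middle of the top of the black ribbed rubber thumb pad (34 mm wide, 40 mm long) on the foot end half of the spirit level, 160 mm from the hinge axis: the place to press. About 72 mm above the worktop with plate seated and level, about 10 mm more with the plate free. Its y axis points to the foot end, z up.
- vial_mid (a point): Top of the middle of the spirit level's green vial (74 mm long, 17 mm thick), between its two black rings; 75 mm from pad_top toward the hinge end. Axes as pad_top.
- level: Yellow spirit level, 30 x 160 x 19 mm, clamped on the plate along the stand, with the green vial toward the hinge end and the black thumb pad toward the foot end. Origin under the middle of the vial, y axis to the foot end.
- plate (a joint): Sprung aluminium plate (110 x 205 mm), hinged at the stand's hinge end: 0 rad = free, its foot end held 13 mm up by the spring; 0.065 rad = seated on its two rubber stops. Pressing at pad_top takes about 2 N to start and 6 N to seat (about 10 mm of travel there); it springs up when let go.
- bubble (a joint): White bubble (14 mm long, 9 mm wide) of the spirit level, place along the vial in m: 0 = against its foot end, 0.028 = centred, 0.056 = against its hinge end. It climbs to the higher end and settles in about 1 s. While the plate is free it lies at the foot end and tells nothing. The rings' inner edges are 10.5 mm either side of the middle.
- mug: Loose blue and white mug, 78 x 112 x 92 mm, standing upright; a bystander. Origin under its middle.
- egg_timer: Loose red and cream kitchen timer, 60 mm wide, 57 mm high; a bystander. Origin under its middle.
- jam_jar: Loose glass jar with yellow lid, 72 mm wide, 87 mm high; a bystander. Origin under its middle.
- tin: Loose flat food tin, 86 mm wide, 40 mm high; a bystander. Origin under its middle.
- spice_jar: Loose spice jar with green cap, 46 mm wide, 106 mm high; a bystander. Origin under its middle.

How it is judged:
On the way:
1. the pad is pressed with the plate on its stops while the bubble still rests off centre, toward the hinge end (value of joint plate above 0.06 rad and contact force between the fingers and level above 2.5 N and value of joint bubble above 0.034 m), for 0.2 s.
At the end, for the whole second after the job is handed in: The fingers press the spirit level with more than 2.5 N, the plate is on its stops (plate joint above 0.060 rad) and the bubble rests within 3.5 mm of the middle (bubble joint 0.0245 to 0.0315 m), wholly between the rings, all held through the last second (value of joint plate above 0.06 rad and contact force between the fingers and level above 2.5 N and value of joint bubble between 0.0245 and 0.0315 m); the arm keeps its last pose, push and grip.
It fails at once if the mug is pushed more than 3 cm (distance of mug from where it was at the start of the episode above 0.03 m).
It fails at once if the egg timer is pushed more than 3 cm (distance of egg_timer from where it was at the start of the episode above 0.03 m).
It fails at once if the jam jar is pushed more than 3 cm (distance of jam_jar from where it was at the start of the episode above 0.03 m).
It fails at once if the tin is pushed more than 3 cm (distance of tin from where it was at the start of the episode above 0.03 m).
It fails at once if the spice jar is pushed more than 3 cm (distance of spice_jar from where it was at the start of the episode above 0.03 m).
It also fails if it takes over 67 s, if anything falls off the work surface, if the arm or the gripper's body presses on something with over 40 N, if the wrist force passes 120 N, or if a joint passes its speed limit or range.

### The arm

A 7-joint arm with a two-finger parallel gripper is mounted at the origin on a cart in front of the work surface, level with it; the furniture and walls round the work are solid. World frame = base frame: x ahead of the robot, y to its left, z up, the work surface at z = 0. Lengths are in m, angles in rad, forces in N, time in s.
With the tool pointing down it reaches from about 0.425 to 0.825 m from the base axis. Payload 3.6 kg.
Tool frame: the origin (TCP) lies between the finger pads; the fingertips stand 25 mm ahead of it and the grasp point (between the pads) lies 6 mm ahead of it; x points along the fingers, y is the direction in which the jaws open and shut, and the axes are right-handed (so a half turn about x gives the same grasp; the last joint's range is limited). The gripper opens to 93 mm and grips with 3 to 60 N. Pads are 15 mm wide; open, the fingers measure 128 mm over their backs; the gripper's body (75 mm by 188 mm) begins 65 mm behind the grasp point.
Start: joints at [-1.244, 0.615, -0.013, 1.423, 0.008, 1.103, -0.04], TCP at [0.225, 0.61, 0.244] pointing down, gripper open.
Joint ranges: [-3.12, 3.12], [-0.3, 2.06], [-1.34, 1.32], [0.26, 2.42], [-1.36, 4.5], [0.01, 1.98], [-2.84, 2.84]. Speed limits (rad/s): [2.79, 2.79, 3.14, 3.14, 3.14, 3.14, 3.14].

### API

Orientations are given as a 3x3 rotation matrix whose columns are the frame's x, y, z axes.
In Python, from rig import bot, viewer, job gives the robot as it stands.
- The arm moves only by the shell command python3 -m jog 'ROWS'. ROWS is JSON, a list of rows, each a list of 7 numbers: the turn, a rotation vector about the tool's x, y, z in rad, then the shift along the tool's x, y, z in m, then the opening in per cent of the stroke, from 0 (shut) to 100 (fully open). In form: [[rx, ry, rz, tx, ty, tz, gripper], ...]. A call has 1 to 20 rows; each row shifts and turns the commanded pose from where the row before left it, along the tool's axes as they then stand; what a row does not reach is not made up. A row lasts 1/10 s, in which the tool goes at most 50 mm and 8.59 degrees, less where a joint would pass 70% of its speed; a pose out of reach is approached as far as the arm can. A call is refused whole if a number of a shift passes 0.05 or a number of a turn 0.15, either way. A call with a gripper value outside its range is refused whole. The fingers move at their own pace and stop on an object; the grip force is fixed at half the most. Time passes only in rows, so rows that do not move let the fingers close. It gives the time, the measured TCP pose, the force and the opening at its end, in the units of the state.
- bot.read_state(): the state, without advancing time (a new reading comes with each control period).
- viewer.get_image(name): name is "scene" or "top" or "wrist"; returns a dict with "image" (420x560x3 uint8, blue, green, red), "range_z" (420x560 float32, m along the optical axis (not along the pixel's ray), 0 where there is no reading), "fx", "fy", "cx", "cy" (pixels), "k1" (the pictures are not rectified: a ray, as slopes to the right and down, at radius r is drawn at 1 + k1 r^2 times it, then the intrinsics apply), "extrinsics" (4x4, takes a point from camera to world coordinates); the wrist camera has in their place "mount" (4x4, takes a point from camera to tool coordinates, whose origin is the TCP and whose axes are the tool frame's). Camera axes: x right, y down, z forward; pixel columns grow to the right and rows downward; lengths in m; the calibration is good to about 2 mm. A picture is of the moment at which its call begins: read the wrist's pose just before it.
- job.hand_in(): hands the job in, once; it reports no verdict.
The state is a dict: "t": time; "joints": joint angles; "dq": joint speeds; "tau": joint torques, N m; "eef_pos": TCP position; "orientation": TCP orientation; "force": force on the tool from outside, world axes, zero at the start; "wrist_torque": the same for the moment, N m; "grip_width": opening from 0.0 (shut) to 1.0 (fully open).
Only numpy, scipy, OpenCV 4.12 (cv2) and the standard library are available. Lean on these libraries where they do the work, as an engineer would, in place of code of your own. Each camera call takes 0.05 s, during which the arm holds its last target. There are 200 camera calls.

## Working session

There is one attempt and no reset: what is moved stays moved. The work goes in short steps, Python scripts to look and compute and a shell command to move; the robot and the scene stay as the last step left them, time stands still between calls to the robot, and variables do not carry over. Pictures are saved under pics/ and viewed, about 8 in all and at most 12, crops included, and the job is handed in when it is done.

```bash
mkdir -p pics
cat > h.py <<'E'
import numpy as np, cv2
from rig import bot, viewer, job
def pose():
    s=bot.read_state(); T=np.eye(4); T[:3,:3]=np.array(s["orientation"]).reshape(3,3); T[:3,3]=s["eef_pos"]; return s,T
def grab(n):
    s,T=pose(); d=viewer.get_image(n)
    d["E"]=T@np.array(d["mount"]) if n=="wrist" else np.array(d["extrinsics"]); return d
def K(d): return np.array([[d["fx"],0,d["cx"]],[0,d["fy"],d["cy"]],[0,0,1.]]),np.array([d["k1"],0,0,0,0.])
def rays(d,px):
    k,c=K(d); u=cv2.undistortPoints(np.array(px,float).reshape(-1,1,2),k,c).reshape(-1,2)
    return np.c_[u,np.ones(len(u))]@d["E"][:3,:3].T
def plane(d,px,z):
    r=rays(d,px); o=d["E"][:3,3]; return o+r*((z-o[2])/r[:,2])[:,None]
def cloud(d):
    h,w=d["range_z"].shape; g=np.mgrid[0:h,0:w][::-1].reshape(2,-1).T
    k,c=K(d); u=cv2.undistortPoints(g.astype(float).reshape(-1,1,2),k,c).reshape(-1,2)
    P=(np.c_[u,np.ones(len(u))]*d["range_z"].reshape(-1,1))@d["E"][:3,:3].T+d["E"][:3,3]
    return P.reshape(h,w,3)
E
python3 - <<'E'
from h import *
s,T=pose(); print(s["t"],T.round(3),s["force"],s["grip_width"])
ims=[]
for n in("scene","top"):
    d=grab(n); ims.append(d["image"]); print(n,d["E"].round(3).tolist(),d["fx"],d["k1"])
    hsv=cv2.cvtColor(d["image"],cv2.COLOR_BGR2HSV); P=cloud(d)
    for nm,lo,hi in(("orange",(5,150,120),(18,255,255)),("yellow",(20,130,120),(35,255,255)),("green",(40,80,60),(85,255,255))):
        m=cv2.inRange(hsv,lo,hi); c,l,st,ce=cv2.connectedComponentsWithStats(m)
        for i in range(1,c):
            if st[i,4]>60: print(nm,st[i].tolist(),ce[i].round(1),np.median(P[l==i],0).round(3),P[l==i].max(0).round(3),P[l==i].min(0).round(3))
cv2.imwrite("pics/a.png",cv2.resize(np.vstack(ims),None,fx=.71,fy=.71)); cv2.imwrite("pics/top.png",ims[1]);cv2.imwrite("pics/scene.png",ims[0])
E
```

```text
0.0 [[-0.001  0.345  0.938  0.224]
 [-0.002  0.938 -0.345  0.609]
 [-1.    -0.003  0.     0.242]
 [ 0.     0.     0.     1.   ]] [-0.21893153  0.31879236 -0.18573472] 0.9989873774670368
scene [[0.742, -0.33, 0.584, -0.183], [-0.67, -0.332, 0.664, -0.79], [-0.025, -0.884, -0.467, 0.723], [0.0, 0.0, 0.0, 1.0]] 467.82457512873265 0.0455318343924224
orange [241, 137, 39, 34, 841] [258.8 153.6] [0.905 0.589 0.054] [0.96  0.647 0.723] [-0.183 -0.79  -0.001]
orange [346, 174, 24, 29, 298] [355.1 187.4] [0.923 0.087 0.065] [0.96  0.126 0.723] [-0.183 -0.79  -0.002]
orange [237, 191, 14, 13, 139] [243.8 197.1] [0.555 0.203 0.113] [0.579 0.229 0.124] [0.541 0.192 0.094]
yellow [157, 127, 14, 6, 69] [163.7 129.4] [0.755 1.015 0.085] [1.016 1.567 0.723] [-0.183 -0.79  -0.09 ]
yellow [126, 143, 15, 12, 132] [133.  148.6] [0.597 1.01  0.038] [0.894 1.688 0.059] [ 0.575  0.979 -0.183]
yellow [142, 148, 13, 10, 98] [147.6 152.2] [0.62  0.932 0.037] [0.708 1.089 0.051] [ 0.599  0.912 -0.005]
yellow [262, 220, 36, 23, 206] [279.9 233.2] [0.54  0.027 0.068] [0.565 0.108 0.075] [ 0.532 -0.017  0.056]
ye
[... 834 characters left out ...]
 [391.1 165.5] [ 0.749 -0.198  0.086] [0.764 0.099 1.488] [ 0.464 -0.233  0.076]
yellow [12, 197, 16, 19, 224] [ 20.1 205.9] [0.627 0.938 0.044] [0.658 0.985 0.055] [ 0.6    0.919 -0.001]
yellow [0, 206, 7, 15, 76] [  2.4 212.6] [0.607 1.001 0.041] [0.626 1.014 0.049] [0.583 0.993 0.027]
green [46, 160, 15, 13, 86] [ 53.6 165.8] [0.743 0.801 0.105] [0.76  0.879 1.488] [0.464 0.099 0.001]
green [65, 160, 16, 9, 86] [ 72.4 163.8] [0.747 0.745 0.105] [0.76  0.77  0.112] [0.736 0.725 0.085]
green [303, 160, 17, 11, 94] [310.7 165.2] [0.745 0.04  0.104] [0.782 0.057 0.111] [ 0.731  0.014 -0.004]
green [296, 229, 25, 8, 129] [309.2 232.5] [0.551 0.041 0.074] [0.562 0.078 0.083] [0.542 0.009 0.063]
```

View pics/a.png

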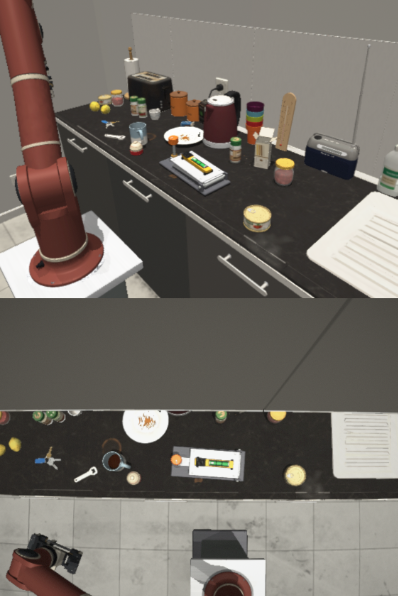

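Run:
```python
from h import *
s,T=pose()
d=grab("top"); hsv=cv2.cvtColor(d["image"],cv2.COLOR_BGR2HSV)
k=plane(d,[[247.1,226.3]],.118)[0]; P=cloud(d)
m=cv2.inRange(hsv,(18,90,90),(85,255,255)); m[:,:255]=0;m[:,345:]=0;m[:215]=0;m[260:]=0
px=cv2.findNonZero(m).reshape(-1,2); q=plane(d,px,.075); r=cv2.minAreaRect(q[:,:2].astype(np.float32)); print("level",r,len(q))
v=plane(d,[[309.2,232.5]],.075)[0]; print("knob",k,"vial",v)
u=(k-v)[:2]; u/=np.linalg.norm(u); print("u",u,"pad",v[:2]+.075*u,"knob from vial",v[:2]+.17*u)
t=np.array([*(v[:2]+.075*u),.25]); print("move in tool axes",T[:3,:3].T@(t-T[:3,3]))
c=d["image"][195:275,140:420]; cv2.imwrite("pics/b.png",cv2.resize(c,None,fx=2.8,fy=2.8,interpolation=cv2.INTER_CUBIC))
```

```text
level ((0.5530826449394226, 0.06440769135951996), (0.15678580105304718, 0.032028790563344955), 86.96963500976562) 331
knob [0.56531688 0.2168683  0.118     ] vial [0.55186485 0.04021801 0.075     ]
u [0.0759308  0.99711309] pad [0.55755966 0.1150015 ] knob from vial [0.56477309 0.20972724]
move in tool axes [-0.0065692  -0.34884937  0.48346321]
```

View pics/b.png

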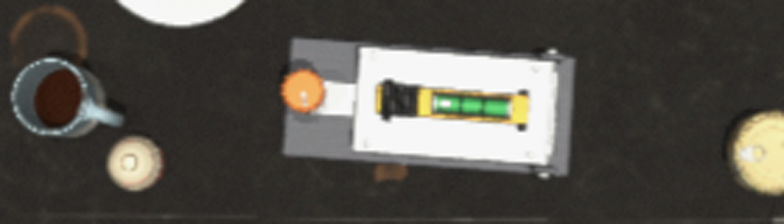

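```bash
python3 -m jog '[[0,0,0,0,-0.029,0.0403,0],[0,0,0,0,-0.029,0.0403,0],[0,0,0,0,-0.029,0.0403,0],[0,0,0,0,-0.029,0.0403,0],[0,0,0,0,-0.029,0.0403,0],[0,0,0,0,-0.029,0.0403,0],[0,0,0,0,-0.029,0.0403,0],[0,0,0,0,-0.029,0.0403,0],[0,0,0,0,-0.029,0.0403,0],[0,0,0,0,-0.029,0.0403,0],[0,0,0,0,-0.029,0.0403,0],[0,0,0,0,-0.029,0.0403,0],[-0.14,0,0,0,0,0,0],[-0.14,0,0,0,0,0,0],[0,0,0,0,0,0,0],[0,0,0,0,0,0,0]]'
python3 - <<'E'
from h import *
s,T=pose(); print(np.round(s["joints"],3),T.round(3))
d=grab("wrist"); cv2.imwrite("pics/c.png",d["image"]); np.save("c.npy",d["E"]); print(d["E"].round(3))
hsv=cv2.cvtColor(d["image"],cv2.COLOR_BGR2HSV);P=cloud(d)
for nm,lo,hi in(("orange",(5,150,120),(18,255,255)),("green",(40,80,60),(85,255,255)),("yellow",(20,130,120),(35,255,255))):
        m=cv2.inRange(hsv,lo,hi); c,l,st,ce=cv2.connectedComponentsWithStats(m)
        for i in range(1,c):
            if st[i,4]>60: print(nm,st[i].tolist(),ce[i].round(1),np.median(P[l==i],0).round(3))
E
```

```text
t: 1.75
eef_pos: [0.5579, 0.1165, 0.2434]
orientation: [[-0.001, 0.075, 0.997], [0.0, 0.997, -0.075], [-1.0, 0.0, -0.001]]
force: [-0.8, 0.3, 0.2]
grip_width: 0.008
[-0.226  0.489 -0.028  1.662  0.015  0.991  1.237] [[-0.001  0.075  0.997  0.558]
 [ 0.     0.997 -0.075  0.116]
 [-1.     0.    -0.001  0.243]
 [ 0.     0.     0.     1.   ]]
[[ 0.077  0.965  0.252  0.488]
 [ 0.997 -0.074 -0.019  0.121]
 [ 0.001  0.252 -0.968  0.385]
 [ 0.     0.     0.     1.   ]]
orange [372, 181, 48, 49, 1675] [394.8 204.9] [0.562 0.215 0.12 ]
green [166, 190, 25, 15, 352] [178. 197.] [0.549 0.019 0.075]
green [192, 190, 22, 15, 318] [202.9 196.9] [0.551 0.043 0.076]
green [216, 190, 25, 15, 284] [227.4 196.8] [0.552 0.066 0.076]
yellow [146, 180, 114, 31, 1308] [202.  193.8] [0.547 0.039 0.07 ]
```

View pics/c.png

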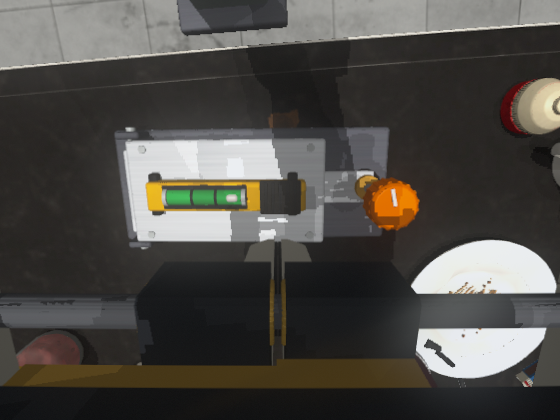

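The view shows the vial at (203,197), with the bubble at its foot end (232,198). The pad is at (282,194) and the knob at (395,205). The TCP is over the pad, so I'll go down and press.

```bash
python3 -m jog '[[0,0,0,0.04,0,0,0],[0,0,0,0.04,0,0,0],[0,0,0,0.04,0,0,0],[0,0,0,0.013,0,0,0],[0,0,0,0,0,0,0],[0,0,0,0,0,0,0]]'
python3 -m jog '[[0,0,0,0.005,0,0,0],[0,0,0,0.005,0,0,0],[0,0,0,0,0,0,0],[0,0,0,0,0,0,0]]'
python3 -m jog '[[0,0,0,0.003,0,0,0],[0,0,0,0,0,0,0],[0,0,0,0,0,0,0]]'
```

```text
t: 2.4
eef_pos: [0.5593, 0.1168, 0.112]
orientation: [[0.003, 0.073, 0.997], [0.0, 0.997, -0.073], [-1.0, 0.001, 0.003]]
force: [0.5, 0.4, -0.1]
grip_width: 0.008
t: 2.8
eef_pos: [0.5593, 0.1168, 0.1017]
orientation: [[0.003, 0.073, 0.997], [0.001, 0.997, -0.073], [-1.0, 0.001, 0.003]]
force: [0.9, 1.7, 2.2]
grip_width: 0.003
t: 3.1
eef_pos: [0.559, 0.1172, 0.0982]
orientation: [[0.002, 0.072, 0.997], [0.001, 0.997, -0.072], [-1.0, 0.001, 0.002]]
force: [1.3, 1.9, 4.0]
grip_width: 0.004
```

```bash
python3 -m jog '[[0,0,0,0.003,0,0,0],[0,0,0,0,0,0,0],[0,0,0,0,0,0,0]]'
python3 -m jog '[[0,0,0,0.002,0,0,0],[0,0,0,0,0,0,0],[0,0,0,0,0,0,0]]'
python3 -m jog '[[0,0,0,0.002,0,0,0],[0,0,0,0,0,0,0],[0,0,0,0,0,0,0]]'
```

```text
t: 3.4
eef_pos: [0.5589, 0.1175, 0.0952]
orientation: [[0.002, 0.072, 0.997], [0.002, 0.997, -0.072], [-1.0, 0.002, 0.002]]
force: [1.4, 3.6, 6.3]
grip_width: 0.002
t: 3.7
eef_pos: [0.559, 0.1179, 0.0934]
orientation: [[0.002, 0.072, 0.997], [0.002, 0.997, -0.072], [-1.0, 0.002, 0.002]]
force: [0.7, 4.3, 6.3]
grip_width: 0.006
t: 4.0
eef_pos: [0.559, 0.1181, 0.0926]
orientation: [[0.003, 0.072, 0.997], [0.002, 0.997, -0.072], [-1.0, 0.003, 0.002]]
force: [-0.8, 3.4, 13.0]
grip_width: 0.006
```

Force jumps to 13 N, so the plate is on its stops. I'll wait for the bubble and look.

```bash
python3 -m jog '[[0,0,0,0.001,0,0,0],[0,0,0,0,0,0,0],[0,0,0,0,0,0,0],[0,0,0,0,0,0,0],[0,0,0,0,0,0,0],[0,0,0,0,0,0,0],[0,0,0,0,0,0,0],[0,0,0,0,0,0,0],[0,0,0,0,0,0,0],[0,0,0,0,0,0,0],[0,0,0,0,0,0,0],[0,0,0,0,0,0,0],[0,0,0,0,0,0,0],[0,0,0,0,0,0,0],[0,0,0,0,0,0,0],[0,0,0,0,0,0,0]]'
cat > look.py <<'E'
import sys
from h import *
d=grab("wrist"); im=d["image"]; hsv=cv2.cvtColor(im,cv2.COLOR_BGR2HSV)
m=cv2.inRange(hsv,(20,60,50),(90,255,255)); c,l,st,ce=cv2.connectedComponentsWithStats(m)
for i in range(1,c):
    if st[i,4]>80: print(st[i].tolist(),ce[i].round(1))
cv2.imwrite(f"pics/{sys.argv[1]}_full.png",im)
i=[i for i in range(1,c) if st[i,4]>80]; x0=max(0,min(st[i,0])-30);y0=max(0,min(st[i,1])-30)
cv2.imwrite(f"pics/{sys.argv[1]}.png",cv2.resize(im[y0:y0+130,x0:x0+260],None,fx=3,fy=3)); print("crop origin",x0,y0,"x3")
E
python3 look.py d
```

```text
t: 5.6
eef_pos: [0.5591, 0.1181, 0.0924]
orientation: [[0.003, 0.072, 0.997], [0.003, 0.997, -0.072], [-1.0, 0.003, 0.003]]
force: [-2.1, 3.1, 17.5]
grip_width: 0.007
[40, 217, 211, 60, 4288] [135.6 239.4]
[250, 216, 78, 47, 522] [308.7 231.4]
[169, 239, 45, 24, 1051] [191.1 250.3]
[77, 240, 47, 27, 926] [ 97.6 252.5]
[125, 240, 41, 27, 1021] [144.8 252.5]
[269, 279, 6, 67, 308] [271.4 311.9]
[281, 279, 5, 67, 298] [283.2 311.9]
[2, 358, 429, 31, 9671] [228.5 375.1]
crop origin 0 186 x3
```

View pics/d.png

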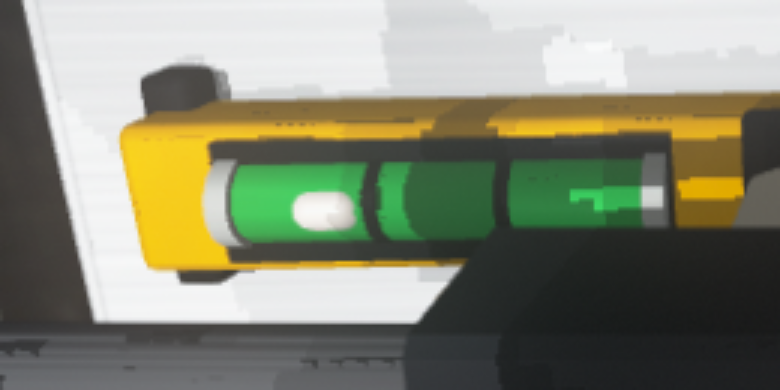

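```bash
cat > bub.py <<'E'
import sys
from h import *
# args: crop x0,y0 then crop(x3) pixel pairs
a=np.array(sys.argv[1:],float); o=a[:2]; px=o+a[2:].reshape(-1,2)/3
d=grab("wrist"); P=plane(d,px,.068); u=np.array([.075,.997]); print("along u mm rel first:",((P-P[0])[:,:2]@u*1000).round(1),P.round(4).tolist())
E
python3 bub.py 0 186 292 208 355 208 371 208 500 208 232 208 645 195
```

```text
along u mm rel first: [  0.   11.6  14.6  38.3 -11.1  64.9] [[0.5515, 0.0186, 0.068], [0.5524, 0.0302, 0.068], [0.5526, 0.0332, 0.068], [0.5543, 0.0568, 0.068], [0.5507, 0.0076, 0.068], [0.5537, 0.0836, 0.068]]
```

The bubble sits about 20.5 mm off centre toward the hinge end, which needs about 2.05 rad clockwise. Now I'll let go and move to the knob.

```bash
python3 -m jog '[[0,0,0,-0.02,0,0,0],[0,0,0,-0.035,0,0,0],[0,0,0,-0.035,0,0,75],[0,0,0,0,0.045,-0.0013,75],[0,0,0,0,0.045,-0.0013,75],[0,0,0,0,0.008,0,75],[0,0,0,0,0,0,75],[0,0,0,0,0,0,75],[0,0,0,0,0,0,75],[0,0,0,0,0,0,75]]'
python3 - <<'E'
from h import *
s,T=pose(); d=grab("wrist"); cv2.imwrite("pics/e.png",d["image"])
m=cv2.inRange(cv2.cvtColor(d["image"],cv2.COLOR_BGR2HSV),(5,150,120),(18,255,255)); c,l,st,ce=cv2.connectedComponentsWithStats(m)
P=cloud(d)
for i in range(1,c):
    if st[i,4]>200:
        Q=P[(l==i)&(abs(P[...,2]-.12)<.004)]; print(st[i],Q.mean(0) if len(Q) else '',cv2.minEnclosingCircle(Q[:,:2].astype(np.float32)) if len(Q) else '')
E
```

```text
t: 6.7
eef_pos: [0.5628, 0.2119, 0.1794]
orientation: [[-0.001, 0.076, 0.997], [-0.002, 0.997, -0.076], [-1.0, -0.002, -0.001]]
force: [0.1, 0.1, 0.7]
grip_width: 0.641
[266 235  19  26 333] [0.5713736  0.20927541 0.12011606] ((0.5722231268882751, 0.2087237387895584), 0.009941703639924526)
```

View pics/e.png

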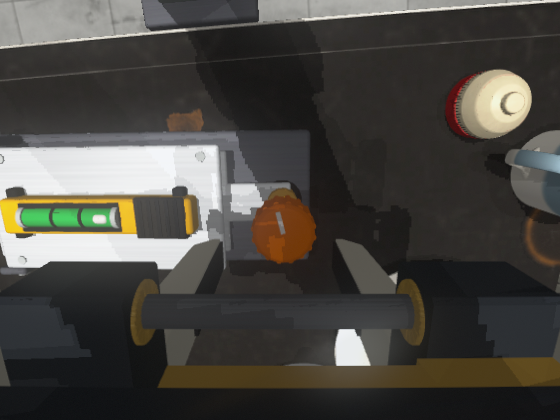

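Run:
```python
from h import *
s,T=pose(); d=grab("wrist"); m=cv2.inRange(cv2.cvtColor(d["image"],cv2.COLOR_BGR2HSV),(4,150,60),(18,255,255)); m[:190]=0;m[290:]=0;m[:,:230]=0;m[:,340:]=0
P=cloud(d); Q=P[(m>0)&(abs(P[...,2]-.12)<.003)]; c=cv2.minEnclosingCircle(Q[:,:2].astype(np.float32)); print(c,Q.mean(0),plane(d,[[284,231]],.12))
print("tool err",T[:3,:3].T@(np.array([*c[0],.116])-T[:3,3]))
```

```text
((0.5630356073379517, 0.215038001537323), 0.020776180550456047) [0.56221423 0.2150519  0.11977847] [[0.56063953 0.21594517 0.12      ]]
tool err [ 6.35303750e-02  2.80212269e-03 -4.90099681e-06]
```

Descend to grip height, then close on the knob.

```bash
python3 -m jog '[[0,0,0,0.02,0.003,0,75],[0,0,0,0.03,0,0,75],[0,0,0,0.0135,0,0,75],[0,0,0,0,0,0,75],[0,0,0,0,0,0,0],[0,0,0,0,0,0,0],[0,0,0,0,0,0,0],[0,0,0,0,0,0,0],[0,0,0,0,0,0,0],[0,0,0,0,0,0,0]]'
```

```text
t: 7.8
eef_pos: [0.5634, 0.2158, 0.1171]
orientation: [[0.001, 0.073, 0.997], [-0.002, 0.997, -0.073], [-1.0, -0.002, 0.001]]
force: [-0.4, -3.5, 5.6]
grip_width: 0.445
```

```bash
python3 -m jog '[[0.1,0,0,0,0,0,0],[0.13,0,0,0,0,0,0],[0.14,0,0,0,0,0,0],[0.14,0,0,0,0,0,0],[0.14,0,0,0,0,0,0],[0.14,0,0,0,0,0,0],[0.14,0,0,0,0,0,0],[0.14,0,0,0,0,0,0],[0.14,0,0,0,0,0,0],[0.14,0,0,0,0,0,0],[0.14,0,0,0,0,0,0],[0.14,0,0,0,0,0,0],[0.14,0,0,0,0,0,0],[0.14,0,0,0,0,0,0],[0.14,0,0,0,0,0,0],[0,0,0,0,0,0,0],[0,0,0,0,0,0,0],[0,0,0,0,0,0,0],[0,0,0,0,0,0,0]]'
```

```text
t: 9.7
eef_pos: [0.5644, 0.2163, 0.1171]
orientation: [[0.003, 0.852, -0.524], [-0.0, -0.524, -0.852], [-1.0, 0.003, -0.002]]
force: [2.5, -3.1, 5.3]
grip_width: 0.447
```

```bash
python3 -m jog '[[0,0,0,0,0,0,75],[0,0,0,0,0,0,75],[0,0,0,0,0,0,75],[0,0,0,0,0,0,75],[0,0,0,-0.02,0,0,75],[0,0,0,-0.035,0,0,75],[0,0,0,-0.01,0,0,75]]'
python3 -m jog '[[-0.14,0,0,0,0,0,0],[-0.14,0,0,0,0,0,0],[-0.14,0,0,0,0,0,0],[-0.14,0,0,0,0,0,0],[-0.14,0,0,0,0,0,0],[-0.14,0,0,0,0,0,0],[-0.14,0,0,0,0,0,0],[-0.14,0,0,0,0,0,0],[-0.14,0,0,0,0,0,0],[-0.14,0,0,0,0,0,0],[-0.14,0,0,0,0,0,0],[-0.14,0,0,0,0,0,0],[-0.14,0,0,0,0,0,0],[-0.14,0,0,0,0,0,0],[-0.09,0,0,0,0,0,0],[0,0,0,0,-0.045,0,0],[0,0,0,0,-0.045,0.0015,0],[0,0,0,0,-0.009,0.0015,0],[0,0,0,0,0,0,0],[0,0,0,0,0,0,0]]'
```

```text
t: 10.4
eef_pos: [0.5646, 0.2177, 0.1841]
orientation: [[0.005, 0.852, -0.524], [0.002, -0.524, -0.852], [-1.0, 0.003, -0.004]]
force: [0.3, 0.1, 0.7]
grip_width: 0.749
t: 12.4
eef_pos: [0.5584, 0.12, 0.1809]
orientation: [[-0.001, 0.071, 0.997], [0.002, 0.997, -0.071], [-1.0, 0.002, -0.001]]
force: [0.1, 1.3, 0.1]
grip_width: 0.008
```

```bash
python3 -m jog '[[0,0,0,0.04,-0.003,0,0],[0,0,0,0.025,0,0,0],[0,0,0,0.005,0,0,0],[0,0,0,0.005,0,0,0],[0,0,0,0.005,0,0,0],[0,0,0,0.003,0,0,0],[0,0,0,0,0,0,0],[0,0,0,0,0,0,0]]'
python3 -m jog '[[0,0,0,0.002,0,0,0],[0,0,0,0,0,0,0],[0,0,0,0,0,0,0]]'
```

```text
t: 13.2
eef_pos: [0.5594, 0.1175, 0.0997]
orientation: [[0.003, 0.071, 0.997], [0.003, 0.997, -0.071], [-1.0, 0.003, 0.003]]
force: [-1.3, 3.9, 5.5]
grip_width: 0.006
t: 13.5
eef_pos: [0.5597, 0.1175, 0.0979]
orientation: [[0.004, 0.071, 0.997], [0.003, 0.997, -0.071], [-1.0, 0.003, 0.003]]
force: [-1.0, 4.2, 5.9]
grip_width: 0.004
```

```bash
python3 -m jog '[[0,0,0,0.002,0,0,0],[0,0,0,0,0,0,0],[0,0,0,0,0,0,0]]'
python3 -m jog '[[0,0,0,0.002,0,0,0],[0,0,0,0,0,0,0],[0,0,0,0,0,0,0],[0,0,0,0,0,0,0],[0,0,0,0,0,0,0],[0,0,0,0,0,0,0],[0,0,0,0,0,0,0],[0,0,0,0,0,0,0],[0,0,0,0,0,0,0],[0,0,0,0,0,0,0],[0,0,0,0,0,0,0],[0,0,0,0,0,0,0],[0,0,0,0,0,0,0],[0,0,0,0,0,0,0],[0,0,0,0,0,0,0],[0,0,0,0,0,0,0],[0,0,0,0,0,0,0]]'
python3 look.py f
```

```text
t: 13.8
eef_pos: [0.5598, 0.1176, 0.0966]
orientation: [[0.004, 0.071, 0.997], [0.003, 0.997, -0.071], [-1.0, 0.004, 0.004]]
force: [-2.8, 3.6, 10.6]
grip_width: 0.005
t: 15.5
eef_pos: [0.5598, 0.1177, 0.0962]
orientation: [[0.005, 0.071, 0.997], [0.004, 0.997, -0.071], [-1.0, 0.004, 0.004]]
force: [-4.5, 2.8, 17.9]
grip_width: 0.008
[42, 215, 260, 58, 4531] [144.6 235.5]
[307, 214, 21, 49, 394] [321.2 236.7]
[78, 237, 46, 27, 1128] [100.5 250.2]
[125, 237, 41, 27, 782] [144.6 248.8]
[169, 237, 45, 25, 1094] [190.7 249. ]
[269, 279, 6, 67, 308] [271.4 312.2]
[281, 279, 6, 67, 304] [283.2 311.4]
[2, 358, 429, 30, 9649] [226.5 375.1]
crop origin 0 184 x3
```

View pics/f.png

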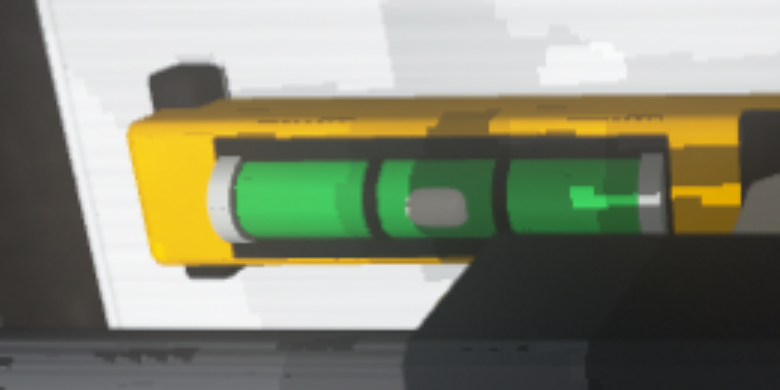

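The bubble spans x 404–467 in the crop. The inner edges of the rings are at about 379 and 492, so it is centred within about 1 mm. The force is 18 N, with the plate on its stops.

```bash
python3 -c "
from rig import bot,job
s=bot.read_state();print(s['t'],s['force'],s['eef_pos']);print(job.hand_in())"
```

```text
15.55 [-4.93297827  3.60536868 18.86151468] [0.55985925 0.11769342 0.0961801 ]
the job is handed in; nothing more can be done
None
```

The stand is level: the bubble rests midway between the two black rings. I handed the job in at 15.6 s with the gripper still pressing the plate down on its stops.

- **First press:** with the plate seated at about 17 N, the bubble came to rest about 20.5 mm off centre, toward the hinge end.
- **Adjustment:** I let go, gripped the orange knob and turned it 2.05 rad clockwise. The measured tool pose confirmed the turn.
- **Second press:** the pad took about 18–19 N and the force rose steeply at the end of travel, so I read the plate as fully on its stops. The bubble sat with equal gaps to both rings, centred to within about 1 mm. Viewing angle could add about 1.5 mm of error.

No check failed or disagreed. I took no final picture of the mug, timer, jars or tin. The moves stayed clear of them, and I felt no force away from the pad and knob.

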